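# Find the full tin of massage stones

## Task

One of the three identical closed steel tins on the cork coasters holds the full set of massage stones and is clearly the heaviest; find it by feel. Working from left to right as the robot faces them, lift each tin in turn straight up about 5 cm above its own coaster to heft it, and set it back upright on that coaster before taking the next (the last may stay in hand if it is the heaviest); drop or tip none and leave the other things alone. Then hold the heaviest tin up, upright and still, at least 15 cm above the work surface, the other two standing on their coasters, and finish while still holding it.

Things in the scene. Friction and masses are not known exactly. Their poses are not given: they have to be found in the camera images.
- tin_a: closed round steel tin with a flat lid, one of three that look exactly alike: diameter 58 mm (lid 59 mm), height 84 mm, standing on one of the three cork coasters (which one varies). Origin: centre of its underside; z up along its axis. Rigid, may be gripped firmly round its side. One of the three, and it may be any of them, is full (450 to 580 g); the other two are part-empty (120 to 220 g).
- tin_b: closed round steel tin with a flat lid, one of three that look exactly alike: diameter 58 mm (lid 59 mm), height 84 mm, standing on one of the three cork coasters (which one varies). Origin: centre of its underside; z up along its axis. Rigid, may be gripped firmly round its side. One of the three, and it may be any of them, is full (450 to 580 g); the other two are part-empty (120 to 220 g).
- tin_c: closed round steel tin with a flat lid, one of three that look exactly alike: diameter 58 mm (lid 59 mm), height 84 mm, standing on one of the three cork coasters (which one varies). Origin: centre of its underside; z up along its axis. Rigid, may be gripped firmly round its side. One of the three, and it may be any of them, is full (450 to 580 g); the other two are part-empty (120 to 220 g).
- coaster_left: round cork coaster fixed to the top, diameter 96 mm, 4 mm thick; the leftmost of the three as the robot faces them (left = +y). Origin: centre of its underside, level with the work surface. One tin stands on it at the start, within 8 mm of its centre.
- coaster_middle: round cork coaster fixed to the top, diameter 96 mm, 4 mm thick; the middle of the three as the robot faces them (left = +y). Origin: centre of its underside, level with the work surface. One tin stands on it at the start, within 8 mm of its centre.
- coaster_right: round cork coaster fixed to the top, diameter 96 mm, 4 mm thick; the rightmost of the three as the robot faces them (left = +y). Origin: centre of its underside, level with the work surface. One tin stands on it at the start, within 8 mm of its centre.
- dropper_bottle: amber dropper bottle, diameter 28 mm, 89 mm high, standing between the left and middle coasters; origin centre of underside; a bystander, leave alone
- cream_jar: small white screw-top jar, diameter 36 mm, 45 mm high, standing between the middle and right coasters; origin centre of underside; a bystander, leave alone
- wide_jar: low wide metal jar, diameter 82 mm, 48 mm high, beyond the coasters; not one of the tins; origin centre of underside; a bystander, leave alone
- bowl: white bowl, diameter 120 mm, 45 mm high, beyond the coasters; origin centre of underside; a bystander, leave alone
- spray_bottle: pink spray bottle, diameter 34 mm, 114 mm high, beyond the left coaster; origin centre of underside; a bystander, leave alone
- brush_pot: pink round pot of brushes, diameter 64 mm, 75 mm high (brushes to 147 mm), beyond the right coaster; origin centre of underside; a bystander, leave alone
- spatula: flat metal spatula with a wooden handle, about 170 mm long, lying to the left of the left coaster; origin under its middle; a bystander, leave alone
Not all that is in view belongs to the job. What is shaped like the coaster_middle but green or yellow is not meant.

How it is judged (in metres and radians):
On the way, in this order (a step that is already met when the one before it is completed fails the run):
1. the left tin is lifted at least 25 mm clear of its coaster, above it (((horizontal distance between tin_a and coaster_left below 0.06 m and height (world z) of tin_a above 0.029 m and contact force between the fingers and tin_a above 0.5 N) or (horizontal distance between tin_b and coaster_left below 0.06 m and height (world z) of tin_b above 0.029 m and contact force between the fingers and tin_b above 0.5 N) or (horizontal distance between tin_c and coaster_left below 0.06 m and height (world z) of tin_c above 0.029 m and contact force between the fingers and tin_c above 0.5 N))), for 0.2 s.
2. with the left tin standing on its coaster again, the middle tin is lifted likewise (((horizontal distance between tin_a and coaster_middle below 0.06 m and height (world z) of tin_a above 0.029 m and contact force between the fingers and tin_a above 0.5 N) or (horizontal distance between tin_b and coaster_middle below 0.06 m and height (world z) of tin_b above 0.029 m and contact force between the fingers and tin_b above 0.5 N) or (horizontal distance between tin_c and coaster_middle below 0.06 m and height (world z) of tin_c above 0.029 m and contact force between the fingers and tin_c above 0.5 N)) and ((horizontal distance between tin_a and coaster_left below 0.03 m and height (world z) of tin_a below 0.012 m and angle between tin_a's own z axis and vertical below 0.1 rad) or (horizontal distance between tin_b and coaster_left below 0.03 m and height (world z) of tin_b below 0.012 m and angle between tin_b's own z axis and vertical below 0.1 rad) or (horizontal distance between tin_c and coaster_left below 0.03 m and height (world z) of tin_c below 0.012 m and angle between tin_c's own z axis and vertical below 0.1 rad))), for 0.2 s.
3. with the left and middle tins standing on their coasters, the right tin is lifted likewise (((horizontal distance between tin_a and coaster_right below 0.06 m and height (world z) of tin_a above 0.029 m and contact force between the fingers and tin_a above 0.5 N) or (horizontal distance between tin_b and coaster_right below 0.06 m and height (world z) of tin_b above 0.029 m and contact force between the fingers and tin_b above 0.5 N) or (horizontal distance between tin_c and coaster_right below 0.06 m and height (world z) of tin_c above 0.029 m and contact force between the fingers and tin_c above 0.5 N)) and ((horizontal distance between tin_a and coaster_left below 0.03 m and height (world z) of tin_a below 0.012 m and angle between tin_a's own z axis and vertical below 0.1 rad) or (horizontal distance between tin_b and coaster_left below 0.03 m and height (world z) of tin_b below 0.012 m and angle between tin_b's own z axis and vertical below 0.1 rad) or (horizontal distance between tin_c and coaster_left below 0.03 m and height (world z) of tin_c below 0.012 m and angle between tin_c's own z axis and vertical below 0.1 rad)) and ((horizontal distance between tin_a and coaster_middle below 0.03 m and height (world z) of tin_a below 0.012 m and angle between tin_a's own z axis and vertical below 0.1 rad) or (horizontal distance between tin_b and coaster_middle below 0.03 m and height (world z) of tin_b below 0.012 m and angle between tin_b's own z axis and vertical below 0.1 rad) or (horizontal distance between tin_c and coaster_middle below 0.03 m and height (world z) of tin_c below 0.012 m and angle between tin_c's own z axis and vertical below 0.1 rad))), for 0.2 s.
At the end, for the whole second after the job is handed in: One tin is in the fingers, underside over 120 mm up, within 20 deg of upright, under 0.05 m/s, touching no other tin; the other two stand upright within 30 mm of a coaster centre and 50 mm of where they began, each bearing under 3.3 N on its coaster (so the heaviest is the one held) (((height (world z) of tin_a above 0.12 m and angle between tin_a's own z axis and vertical below 0.35 rad and linear speed of tin_a below 0.05 m/s and contact force between the fingers and tin_a above 1 N and contact force between tin_a and tin_b below 0.1 N and contact force between tin_a and tin_c below 0.1 N and ((horizontal distance between tin_b and coaster_left below 0.03 m and height (world z) of tin_b below 0.012 m and angle between tin_b's own z axis and vertical below 0.1 rad) or (horizontal distance between tin_b and coaster_middle below 0.03 m and height (world z) of tin_b below 0.012 m and angle between tin_b's own z axis and vertical below 0.1 rad) or (horizontal distance between tin_b and coaster_right below 0.03 m and height (world z) of tin_b below 0.012 m and angle between tin_b's own z axis and vertical below 0.1 rad)) and ((horizontal distance between tin_c and coaster_left below 0.03 m and height (world z) of tin_c below 0.012 m and angle between tin_c's own z axis and vertical below 0.1 rad) or (horizontal distance between tin_c and coaster_middle below 0.03 m and height (world z) of tin_c below 0.012 m and angle between tin_c's own z axis and vertical below 0.1 rad) or (horizontal distance between tin_c and coaster_right below 0.03 m and height (world z) of tin_c below 0.012 m and angle between tin_c's own z axis and vertical below 0.1 rad)) and distance of each of tin_b, tin_c from where it was at the start of the episode below 0.05 m) or (height (world z) of tin_b above 0.12 m and angle between tin_b's own z axis and vertical below 0.35 rad and linear speed of tin_b below 0.05 m/s and contact force between the fingers and tin_b above 1 N and contact force between tin_b and tin_a below 0.1 N and contact force between tin_b and tin_c below 0.1 N and ((horizontal distance between tin_a and coaster_left below 0.03 m and height (world z) of tin_a below 0.012 m and angle between tin_a's own z axis and vertical below 0.1 rad) or (horizontal distance between tin_a and coaster_middle below 0.03 m and height (world z) of tin_a below 0.012 m and angle between tin_a's own z axis and vertical below 0.1 rad) or (horizontal distance between tin_a and coaster_right below 0.03 m and height (world z) of tin_a below 0.012 m and angle between tin_a's own z axis and vertical below 0.1 rad)) and ((horizontal distance between tin_c and coaster_left below 0.03 m and height (world z) of tin_c below 0.012 m and angle between tin_c's own z axis and vertical below 0.1 rad) or (horizontal distance between tin_c and coaster_middle below 0.03 m and height (world z) of tin_c below 0.012 m and angle between tin_c's own z axis and vertical below 0.1 rad) or (horizontal distance between tin_c and coaster_right below 0.03 m and height (world z) of tin_c below 0.012 m and angle between tin_c's own z axis and vertical below 0.1 rad)) and distance of each of tin_a, tin_c from where it was at the start of the episode below 0.05 m) or (height (world z) of tin_c above 0.12 m and angle between tin_c's own z axis and vertical below 0.35 rad and linear speed of tin_c below 0.05 m/s and contact force between the fingers and tin_c above 1 N and contact force between tin_c and tin_a below 0.1 N and contact force between tin_c and tin_b below 0.1 N and ((horizontal distance between tin_a and coaster_left below 0.03 m and height (world z) of tin_a below 0.012 m and angle between tin_a's own z axis and vertical below 0.1 rad) or (horizontal distance between tin_a and coaster_middle below 0.03 m and height (world z) of tin_a below 0.012 m and angle between tin_a's own z axis and vertical below 0.1 rad) or (horizontal distance between tin_a and coaster_right below 0.03 m and height (world z) of tin_a below 0.012 m and angle between tin_a's own z axis and vertical below 0.1 rad)) and ((horizontal distance between tin_b and coaster_left below 0.03 m and height (world z) of tin_b below 0.012 m and angle between tin_b's own z axis and vertical below 0.1 rad) or (horizontal distance between tin_b and coaster_middle below 0.03 m and height (world z) of tin_b below 0.012 m and angle between tin_b's own z axis and vertical below 0.1 rad) or (horizontal distance between tin_b and coaster_right below 0.03 m and height (world z) of tin_b below 0.012 m and angle between tin_b's own z axis and vertical below 0.1 rad)) and distance of each of tin_a, tin_b from where it was at the start of the episode below 0.05 m)) and contact force between each of coaster_left, coaster_middle, coaster_right and anything else below 3.3 N); the arm keeps its last pose, push and grip.
It fails at once if a tin is knocked over (tilted past 40 degrees) (angle between any of tin_a, tin_b, tin_c's own z axis and vertical above 0.7 rad).
It fails at once if a tin is dropped (falling faster than 0.7 m/s out of the fingers) ((linear speed of tin_a above 0.7 m/s and contact force between the fingers and tin_a below 0.2 N) or (linear speed of tin_b above 0.7 m/s and contact force between the fingers and tin_b below 0.2 N) or (linear speed of tin_c above 0.7 m/s and contact force between the fingers and tin_c below 0.2 N)).
It fails at once if a bystander is shifted by more than 40 mm (distance of any of dropper_bottle, cream_jar, wide_jar, bowl, spray_bottle, brush_pot, spatula from where it was at the start of the episode above 0.04 m).
It also fails if it takes over 72 s, if anything falls off the work surface, if the arm or the gripper's body presses on something with over 40 N, if the wrist force passes 120 N, or if a joint passes its speed limit or range.

## Robot

A 6-joint arm with a two-finger parallel gripper is mounted at the origin on the work surface. World frame = base frame: x ahead of the robot, y to its left, z up, the work surface at z = 0. Lengths are in mm, angles in degrees, forces in N, time in s.
With the tool pointing down it reaches from about 350 to 850 mm from the base axis. Payload 8.1 kg.
Tool frame: the origin (TCP) lies between the finger pads; the fingertips stand 22 mm ahead of it and the grasp point (between the pads) lies 3 mm ahead of it; z points along the fingers, y is the line along which they close (so a half turn about z gives the same grasp; the last joint's range is limited). The gripper opens to 85 mm and grips with 20 to 120 N. Pads are 22 mm wide; open, the fingers measure 114 mm over their backs; the gripper's body (76 mm by 85 mm) begins 54 mm behind the grasp point. The pads swing forward as they close: fully open they stand 13 mm farther back than shut.
Start: joints at [-78.06, 7.471, 85.268, -0, 87.261, -4.893], TCP at [173.775, -574.289, 253.292] pointing down, gripper open.
Joint ranges: [-169.43, 169.43], [-51.17, 129.36], [1.28, 143.12], [-76.62, 256.62], [0, 156.53], [-152.29, 152.29]. Speed limits (degrees/s): [136.94, 136.94, 159.86, 180, 180, 180].

## Interface

Orientations are given as [roll, pitch, yaw] about the fixed x, y, z axes, in that order (R = Rz(yaw) Ry(pitch) Rx(roll)).
In Python, from bench import r, vision gives the robot as it stands.
- The arm moves only by the tool step_arm, never from a script. Its argument "targets" is a list that holds one entry, the list of rows, each a list of 6 numbers: the shift along the world's x, y, z in mm, then the turn, a rotation vector about the world's x, y, z in rad. In form: [[[x, y, z, rx, ry, rz], ...]]. A call has 1 to 12 rows; each row is the pose to reach, as a shift and turn from the pose commanded when the call began; what a row does not reach only later rows make up. A row lasts 1/12 s, in which the tool goes at most 41.7 mm and 7.16 degrees, less where a joint would pass 70% of its speed; a pose out of reach is approached as far as the arm can. A call with a gripper value outside its range is refused whole. "fingers" is the gripper's target within -1 to 1 (shut at 1, half-way at 0, fully open at -1), set as the call begins (left out, the last holds). The fingers move at their own pace and stop on an object; "newtons" is the grip in N (left out, the last holds). Time passes only in rows, so rows that repeat a pose let the fingers close. It gives the time, the measured TCP pose, the force, the opening and the grip force at its end, in the units of the state.
- r.sense(): the state, without advancing time (a new reading comes with each control period).
- vision.snapshot(name): name is "side" or "top"; returns a dict with "img" (420x560x3 uint8, blue, green, red), "mtx" (3x3 intrinsics, pixels), "eye" and "attitude" of the camera in the world. Camera axes: x right, y up, looking along -z (the intrinsics and any distortion apply to the point x, -y, -z); pixel columns grow to the right and rows downward; lengths in mm; the calibration is good to about 2 mm. A picture is of the moment at which its call begins. There is no depth.
- r.hand_in(): hands the job in; it is judged then, once.
The state is a dict: "time": time; "joint_pos": joint angles; "qd": joint speeds; "joint_efforts": joint torques, N m; "tool_pos": TCP position; "tcp_rot": TCP orientation; "ft_force": force on the tool from outside, world axes, zero at the start; "wrist_torque": the same for the moment, N m; "finger_gap": finger opening in mm; "grip_force": force on a finger pad.
Only numpy, scipy, OpenCV 4.12 (cv2) and the standard library are available. Lean on these libraries where they do the work, as an engineer would, in place of code of your own. Each camera call takes 0.05 s, during which the arm holds its last target. There are 200 camera calls.

## Working session

There is one attempt and no reset: what is moved stays moved. The work goes in short steps, Python scripts to look and compute and a tool call to move; the robot and the scene stay as the last step left them, time stands still between calls to the robot, and variables do not carry over. Pictures are saved under pics/ and viewed, at most 10 in all, crops included, and the job is handed in when it is done.

Besides the shell and the picture viewer there is one more tool, called after "Call:" by a JSON object that holds its "method" and its "body". step_arm: Moves the arm, as the interface text tells. Its arguments: {"type":"object","properties":{"targets":{"type":"array"},"fingers":{"type":"number"},"newtons":{"type":"number"}},"required":["targets"]}

```bash
mkdir -p pics; ls; python3 - <<'E'
from bench import r, vision
import cv2
for n in("top","side"):
    s=vision.snapshot(n); cv2.imwrite(f"pics/{n}0.png",s["img"]); print(n,s["mtx"],s["eye"],s["attitude"],[k for k in s])
print(r.sense())
E
```

```text
pics
top [[423.90795638   0.         281.57784432]
 [  0.         423.90795638 208.45510443]
 [  0.           0.           1.        ]] [457.9472744   43.65089815 928.34182113] [  7.19730687   0.15816997 -90.82499524] ['img', 'mtx', 'eye', 'attitude']
side [[478.67452961   0.         273.14168167]
 [  0.         478.67452961 206.807845  ]
 [  0.           0.           1.        ]] [ -6.37097984 909.30002908 688.10929925] [  57.53462542    0.86165767 -146.57603857] ['img', 'mtx', 'eye', 'attitude']
{'time': 0.1, 'joint_pos': array([-7.80598206e+01,  7.51385503e+00,  8.53230927e+01, -4.10453722e-04,
        8.72605575e+01, -4.89184615e+00]), 'qd': array([ 0.03500081, -0.06848635, -0.05027416, -0.00561836,  0.02312275,
       -0.02922411]), 'joint_efforts': array([ 2.10350016e-03, -5.70950961e+01, -5.01942122e+01, -8.08845812e-05,
        8.08485289e-03,  3.20040238e-05]), 'tool_pos': array([ 173.67687326, -573.83871023,  252.31673299]), 'tcp_rot': array([-1.79902815e+02, -7.90631045e-03,  1.68320388e+01]), 'ft_force': array([-0.3925213 ,  0.67941061,  0.35359491]), 'wrist_torque': array([-0.06231605,  0.03253833,  0.03847997]), 'grip_force': 0.0, 'finger_gap': 85.38887584183074}
```

View pics/top0.png

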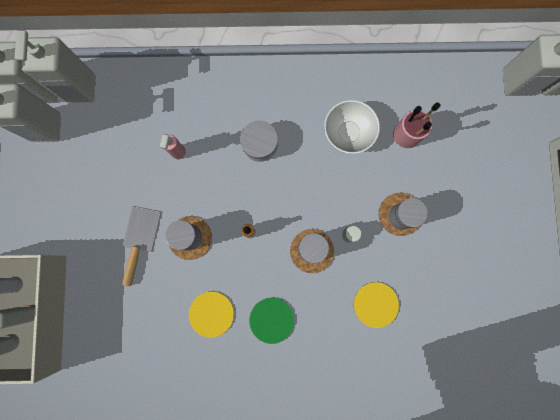

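View pics/side0.png

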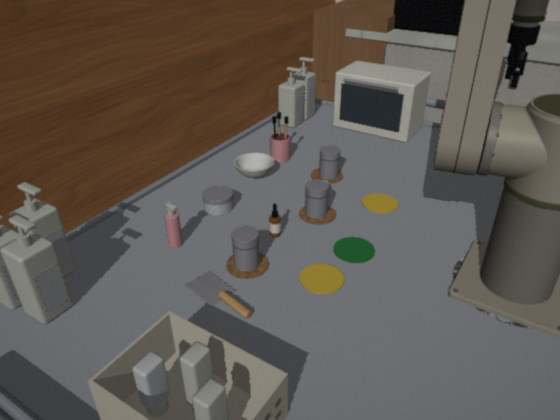

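Possible tins in the top view are the grey lids at (181,235), (313,248) and (411,213), all on cork coasters. The grey disc at (259,139) is the wide jar, with no cork under it. The yellow discs (211,314) and (376,305) and the green one (272,320) are decoys. I choose the three on cork. In the side view they are at (245,250), (317,200) and (329,163). Next is one close crop.

```bash
python3 - <<'E'
import cv2,numpy as np
t=cv2.imread("pics/top0.png");s=cv2.imread("pics/side0.png")
def c(i,u,v):
    a=cv2.resize(i[v-32:v+32,u-32:u+32],(256,256),interpolation=cv2.INTER_CUBIC)
    for k in range(0,64,8):
        cv2.line(a,(k*4,0),(k*4,4 if k%16 else 10),(0,0,255),1);cv2.line(a,(0,k*4),(4 if k%16 else 10,k*4),(0,0,255),1)
    return a
cv2.imwrite("pics/crop0.png",np.vstack([np.hstack([c(t,186,236),c(t,313,250),c(t,406,213)]),np.hstack([c(s,246,250),c(s,317,201),c(s,328,165)])]))
E
```

```text
(no output)
```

View pics/crop0.png

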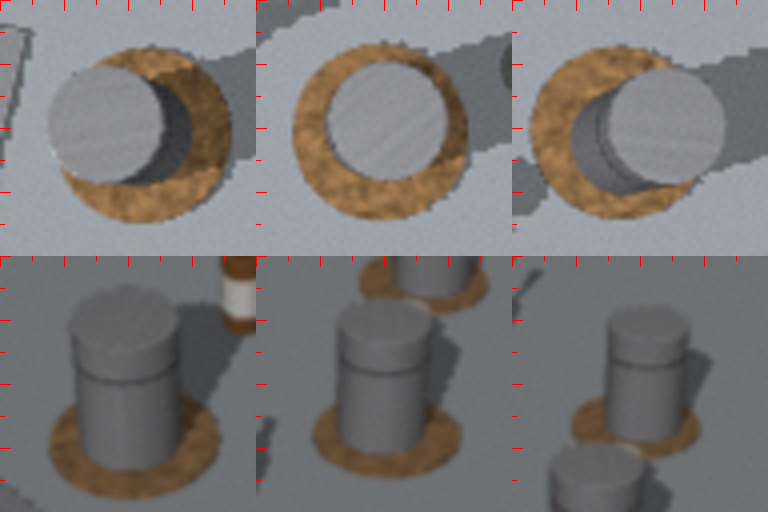

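The crop confirms three steel tins, each on a brown cork coaster. In top-view pixels the lids are at (180.5,235.2), (314,248.5) and (412.7,212.5). The coasters are at (190.3,237.7), (312.3,251) and (400.5,214). I'll triangulate with the side view.

```bash
cat > h.py <<'E'
import numpy as np
from scipy.spatial.transform import Rotation as R
CAM={"top":([423.908,281.578,208.455],[457.947,43.651,928.342],[7.1973,0.15817,-90.825]),
"side":([478.6745,273.1417,206.8078],[-6.371,909.3,688.109],[57.5346,0.86166,-146.576])}
def ray(n,p):
    (f,cx,cy),e,a=CAM[n]; d=np.array([(p[0]-cx)/f,-(p[1]-cy)/f,-1]); d=R.from_euler("xyz",a,degrees=True).apply(d)
    return np.array(e),d/np.linalg.norm(d)
def tri(pt,ps):
    A=0;b=0;L=[ray("top",pt),ray("side",ps)]
    for e,d in L: M=np.eye(3)-np.outer(d,d);A=A+M;b=b+M@e
    x=np.linalg.solve(A,b); return x.round(1),[round(float(np.linalg.norm(np.cross(x-e,d))),1) for e,d in L]
def plane(n,p,z): e,d=ray(n,p); return (e+d*(z-e[2])/d[2]).round(1)
E
python3 - <<'E'
from h import *
for k,a,b,c,d in [("L",(180.5,235.2),(245.2,232.7),(190.3,237.7),(247.5,264.2)),("M",(314,248.5),(317.5,185.5),(312.3,251),(317.9,214.2)),("R",(412.7,212.5),(330.2,150.2),(400.6,214),(326.9,175.5))]:
    print(k,"lid",tri(a,b),plane("top",a,88),plane("side",b,88),"coaster",tri(c,d),plane("top",c,4),plane("side",d,4))
print("dropper",tri((249,230),(275,207)),"cream",tri((353,233),(335,186)))
E
```

```text
L lid (array([513.9, 245.9,  88.2]), [0.4, 0.4]) [513.6 245.7  88. ] [514.6 245.7  88. ] coaster (array([513.6, 245.1,   0.9]), [0.0, 0.0]) [513.4 244.4   4. ] [511.2 248.2   4. ]
M lid (array([483.4, -18.6,  85.6]), [0.1, 0.1]) [483.5 -18.4  88. ] [481.4 -15.   88. ] coaster (array([480.5, -21.3,  -1.2]), [0.3, 0.3]) [480.7 -20.8   4. ] [476.5 -14.4   4. ]
R lid (array([ 552.3, -218.2,   84.2]), [0.3, 0.3]) [ 552.1 -216.9   88. ] [ 548.6 -211.2   88. ] coaster (array([ 5.587e+02, -2.176e+02, -2.000e-01]), [0.5, 0.5]) [ 558.6 -216.2    4. ] [ 554.8 -211.     4. ]
dropper (array([524.1, 111.4,  77.7]), [1.6, 1.6]) cream (array([ 500.2, -113.5,   33.4]), [18.2, 18.2])
```

Call:
{"method": "step_arm", "body": {"targets": [[[20,30,0,0,0,0.1],[45,70,0,0,0,0.2],[70,110,0,0,0,0.31],[95,150,0,0,0,0.42],[120,190,0,0,0,0.53],[145,230,0,0,0,0.64],[170,270,0,0,0,0.75],[195,310,0,0,0,0.86],[220,345,0,0,0,0.97],[245,380,0,0,0,1.08],[265,410,0,0,0,1.19],[280,440,0,0,0,1.28]]], "fingers": -1, "newtons": 40}}

```text
time: 1.1
tool_pos: [440.6, -155.8, 253.1]
tcp_rot: [180.0, 0.0, 90.5]
ft_force: [1.0, -0.1, -0.6]
finger_gap: 85.4
grip_force: 0.0
```

Call:
{"method": "step_arm", "body": {"targets": [[[6,38,0,0,0,0],[12,76,0,0,0,0],[18,114,0,0,0,0],[24,152,0,0,0,0],[30,190,0,0,0,0],[36,228,0,0,0,0],[42,266,0,0,0,0],[48,304,0,0,0,0],[54,342,-15,0,0,0],[60,370,-35,0,0,0],[60,380,-60,0,0,0],[60,380,-90,0,0,0]]]}}

```text
time: 2.1
tool_pos: [500.4, 225.4, 163.3]
tcp_rot: [179.9, -0.1, 90.4]
ft_force: [0.6, 0.0, -0.4]
finger_gap: 85.0
grip_force: 0.0
```

Call:
{"method": "step_arm", "body": {"targets": [[[0,0,-15,0,0,0],[0,0,-25,0,0,0],[0,0,-25,0,0,0],[0,0,-25,0,0,0]]]}}

```text
time: 2.43
tool_pos: [499.9, 222.0, 138.4]
tcp_rot: [-180.0, 0.0, 90.2]
ft_force: [-0.5, 0.2, -0.1]
finger_gap: 85.1
grip_force: 0.0
```

```bash
python3 - <<'E'
from bench import r, vision
import cv2,numpy as np
t=vision.snapshot("top")["img"];s=vision.snapshot("side")["img"]
f=lambda i,u,v:cv2.resize(i[v-50:v+50,u-50:u+50],(400,400),interpolation=cv2.INTER_CUBIC)
cv2.imwrite("pics/c1.png",np.hstack([f(t,180,230),f(s,246,230)]))
q=r.sense();print(q["tool_pos"],q["tcp_rot"],q["joint_pos"],q["ft_force"])
E
```

```text
[501.02852945 222.30572709 140.05350141] [ 1.79860054e+02 -4.75308261e-02  9.01434222e+01] [1.85665561e+01 4.11886925e+00 1.00954380e+02 8.98916114e-04
 7.47789566e+01 1.84229571e+01] [ 0.6959549  -0.41849071 -0.40649386]
```

View pics/c1.png

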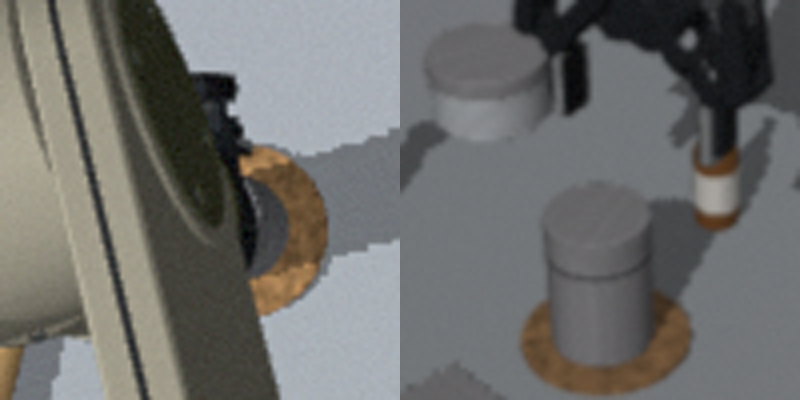

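The view shows the left tin clear at crop (600,270), with the gripper above and short of it by the 24 mm in y that sense reports. I'll correct that and go down.

Call:
{"method": "step_arm", "body": {"targets": [[[7,12,0,0,0,0],[13,23,0,0,0,0],[13,23,-10,0,0,0],[13,23,-25,0,0,0],[13,23,-40,0,0,0],[13,23,-55,0,0,0],[13,23,-68,0,0,0],[13,23,-77,0,0,0],[13,23,-82,0,0,0],[13,23,-82,0,0,0],[13,23,-82,0,0,0]]]}}

```text
time: 3.45
tool_pos: [513.1, 245.2, 56.6]
tcp_rot: [180.0, -0.0, 90.2]
ft_force: [-0.0, 0.5, -0.3]
finger_gap: 85.3
grip_force: 0.0
```

Call:
{"method": "step_arm", "body": {"targets": [[[0,0,0,0,0,0],[0,0,0,0,0,0],[0,0,0,0,0,0],[0,0,0,0,0,0],[0,0,0,0,0,0],[0,0,0,0,0,0],[0,0,0,0,0,0],[0,0,0,0,0,0]]], "fingers": 1, "newtons": 40}}

```text
time: 4.12
tool_pos: [514.5, 245.6, 57.9]
tcp_rot: [179.8, -0.1, 90.2]
ft_force: [3.1, -0.6, 5.9]
finger_gap: 57.0
grip_force: 43.5
```

Call:
{"method": "step_arm", "body": {"targets": [[[0,0,4,0,0,0],[0,0,10,0,0,0],[0,0,17,0,0,0],[0,0,25,0,0,0],[0,0,33,0,0,0],[0,0,40,0,0,0],[0,0,46,0,0,0],[0,0,50,0,0,0],[0,0,50,0,0,0],[0,0,50,0,0,0],[0,0,50,0,0,0],[0,0,50,0,0,0]]]}}

```text
time: 5.12
tool_pos: [512.5, 245.1, 105.6]
tcp_rot: [-179.9, 0.0, 90.2]
ft_force: [-0.5, 0.1, -5.6]
finger_gap: 57.2
grip_force: 43.8
```

Call:
{"method": "step_arm", "body": {"targets": [[[0,0,0,0,0,0],[0,0,0,0,0,0],[0,0,0,0,0,0],[0,0,0,0,0,0]]]}}

```text
time: 5.45
tool_pos: [512.9, 245.2, 106.2]
tcp_rot: [-180.0, 0.0, 90.2]
ft_force: [0.3, -0.1, -4.6]
finger_gap: 57.2
grip_force: 43.8
```

Call:
{"method": "step_arm", "body": {"targets": [[[0,0,0,0,0,0],[0,0,0,0,0,0]]]}}

```text
time: 5.62
tool_pos: [512.9, 245.2, 106.3]
tcp_rot: [-180.0, 0.0, 90.2]
ft_force: [-1.2, -0.4, -5.7]
finger_gap: 56.7
grip_force: 43.8
```

```bash
python3 - <<'E'
from bench import r, vision
import cv2,numpy as np
for i in range(6):
    s=vision.snapshot("side")["img"]
    q=r.sense();print(q["tool_pos"],q["ft_force"],q["wrist_torque"],q["finger_gap"])
f=lambda i,u,v:cv2.resize(i[v-50:v+50,u-50:u+50],(400,400),interpolation=cv2.INTER_CUBIC)
cv2.imwrite("pics/c2.png",f(s,246,230))
E
```

```text
[512.93328736 245.20975678 106.28442191] [-0.07965505 -0.09808365 -4.94750279] [-0.01640733  0.01829744  0.02771285] 57.164844905867014
[512.93437462 245.21271963 106.2769474 ] [-0.16548677  0.05785755 -4.6817863 ] [-0.00829998  0.02631346 -0.03193868] 57.33597862303259
[512.93701441 245.23722277 106.33269912] [-1.10739605  0.54902092 -5.33156942] [-0.00163322 -0.03068512 -0.04404201] 57.2467180002442
[512.93070114 245.22675122 106.30386813] [-0.3734107   0.4705645  -4.64176471] [ 0.02056318 -0.02796331 -0.00349839] 57.001871816567295
[512.91772382 245.22172081 106.28256897] [-0.3422485  -0.10326914 -5.42500915] [-0.01114809  0.0232362  -0.01255821] 57.006555803811075
[512.95454617 245.21930861 106.31677558] [ 0.59861847 -0.35072258 -5.17067172] [-0.05318406  0.00413683 -0.0314991 ] 56.83743921779864
```

View pics/c2.png

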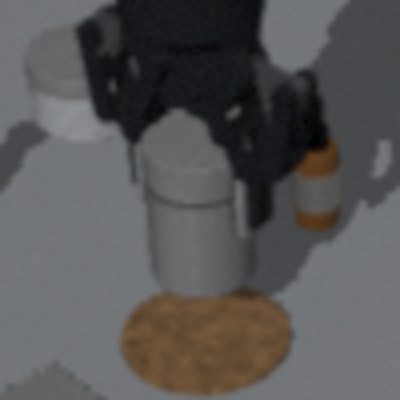

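The side crop shows the tin upright in the fingers, its underside clear of the cork at crop (205,340). The reading is about −5.1 N, or about 520 g, so the left tin is the full one. I'll set it back and heft the others as asked.

Call:
{"method": "step_arm", "body": {"targets": [[[0,0,-6,0,0,0],[0,0,-14,0,0,0],[0,0,-22,0,0,0],[0,0,-30,0,0,0],[0,0,-37,0,0,0],[0,0,-42,0,0,0],[0,0,-45,0,0,0],[0,0,-47,0,0,0],[0,0,-48,0,0,0],[0,0,-49,0,0,0],[0,0,-50,0,0,0],[0,0,-50,0,0,0]]]}}

```text
time: 6.92
tool_pos: [513.1, 245.2, 57.9]
tcp_rot: [180.0, 0.0, 90.2]
ft_force: [-7.1, -3.8, 7.8]
finger_gap: 57.5
grip_force: 45.0
```

Call:
{"method": "step_arm", "body": {"targets": [[[0,0,0,0,0,0],[0,0,0,0,0,0],[0,0,0,0,0,0],[0,0,0,0,0,0],[0,0,0,0,0,0],[0,0,0,0,0,0],[0,0,0,0,0,0],[0,0,0,0,0,0]]], "fingers": -1}}

```text
time: 7.58
tool_pos: [512.9, 245.2, 56.2]
tcp_rot: [-180.0, 0.0, 90.2]
ft_force: [0.7, -0.6, -1.0]
finger_gap: 85.3
grip_force: 0.0
```

Call:
{"method": "step_arm", "body": {"targets": [[[0,0,12,0,0,0],[0,0,30,0,0,0],[0,0,55,0,0,0],[0,0,80,0,0,0],[0,0,95,0,0,0],[0,-10,100,0,0,0],[-4,-40,100,0,0,0],[-8,-75,100,0,0,0],[-12,-110,100,0,0,0],[-16,-145,100,0,0,0],[-20,-180,100,0,0,0],[-24,-215,100,0,0,0]]]}}

```text
time: 8.58
tool_pos: [487.8, 28.2, 155.9]
tcp_rot: [-180.0, 0.0, 90.2]
ft_force: [1.2, -0.6, -0.9]
finger_gap: 85.5
grip_force: 0.0
```

Call:
{"method": "step_arm", "body": {"targets": [[[-4,-30,0,0,0,0],[-6,-49,0,0,0,0],[-6,-49,0,0,0,0],[-6,-49,0,0,0,0]]]}}

```text
time: 8.92
tool_pos: [482.3, -20.0, 156.0]
tcp_rot: [-180.0, -0.0, 90.0]
ft_force: [0.1, 0.8, -0.1]
finger_gap: 85.4
grip_force: 0.0
```

```bash
python3 - <<'E'
from bench import r, vision
import cv2,numpy as np
s=vision.snapshot("side")["img"]
cv2.imwrite("pics/c3.png",cv2.resize(s[130:300,180:380],(800,680))[:600])
q=r.sense();print(q["tool_pos"],q["tcp_rot"])
E
```

```text
[482.50210994 -19.04635835 155.99617784] [-1.79968439e+02 -2.53712945e-02  9.00890424e+01]
```

View pics/c3.png

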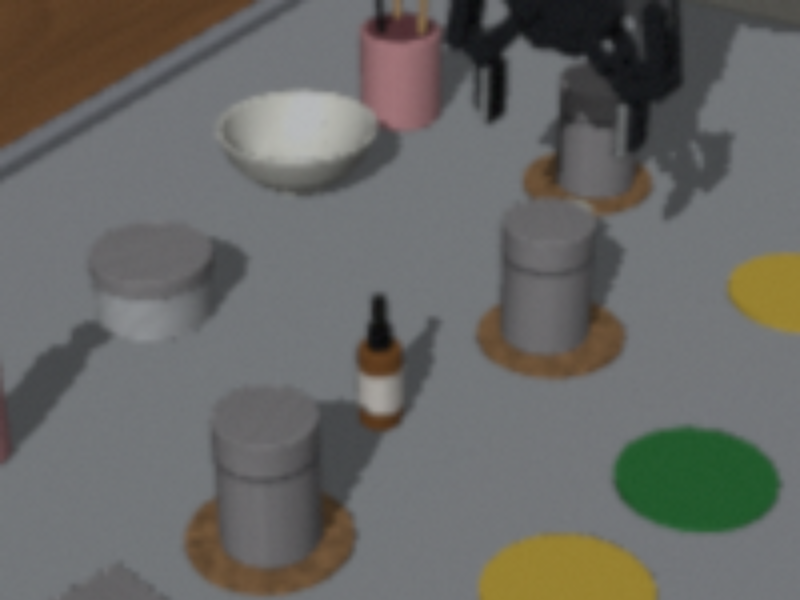

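The left tin stands upright again on its coaster at crop (267,480). The middle tin at (547,275) is untouched and the gripper is above it. Now down and grip.

Call:
{"method": "step_arm", "body": {"targets": [[[0,0,-12,0,0,0],[0,0,-27,0,0,0],[0,0,-42,0,0,0],[0,0,-57,0,0,0],[0,0,-72,0,0,0],[0,0,-84,0,0,0],[0,0,-93,0,0,0],[0,0,-99,0,0,0],[0,0,-99,0,0,0],[0,0,-99,0,0,0]]]}}

```text
time: 9.8
tool_pos: [483.0, -18.6, 57.3]
tcp_rot: [-180.0, -0.0, 90.2]
ft_force: [0.4, 0.4, 0.2]
finger_gap: 85.8
grip_force: 0.0
```

Call:
{"method": "step_arm", "body": {"targets": [[[0,0,0,0,0,0],[0,0,0,0,0,0],[0,0,0,0,0,0],[0,0,0,0,0,0],[0,0,0,0,0,0],[0,0,0,0,0,0],[0,0,0,0,0,0],[0,0,0,0,0,0]]], "fingers": 1}}

```text
time: 10.47
tool_pos: [484.1, -19.0, 58.6]
tcp_rot: [179.9, 0.0, 90.2]
ft_force: [-0.2, 1.0, 6.7]
finger_gap: 57.2
grip_force: 42.5
```

Call:
{"method": "step_arm", "body": {"targets": [[[0,0,4,0,0,0],[0,0,10,0,0,0],[0,0,17,0,0,0],[0,0,25,0,0,0],[0,0,33,0,0,0],[0,0,40,0,0,0],[0,0,46,0,0,0],[0,0,50,0,0,0],[0,0,50,0,0,0],[0,0,50,0,0,0],[0,0,50,0,0,0],[0,0,50,0,0,0]]]}}

```text
time: 11.47
tool_pos: [482.5, -18.7, 106.7]
tcp_rot: [-179.9, -0.0, 90.2]
ft_force: [-0.1, -0.8, -1.6]
finger_gap: 57.3
grip_force: 43.0
```

Call:
{"method": "step_arm", "body": {"targets": [[[0,0,0,0,0,0],[0,0,0,0,0,0],[0,0,0,0,0,0],[0,0,0,0,0,0]]]}}

```text
time: 11.8
tool_pos: [482.8, -18.8, 107.2]
tcp_rot: [-180.0, -0.0, 90.2]
ft_force: [-0.4, -1.2, -0.8]
finger_gap: 57.0
grip_force: 43.0
```

Call:
{"method": "step_arm", "body": {"targets": [[[0,0,0,0,0,0],[0,0,0,0,0,0]]]}}

```text
time: 11.97
tool_pos: [482.9, -18.8, 107.3]
tcp_rot: [-180.0, -0.0, 90.2]
ft_force: [0.2, 0.0, -2.2]
finger_gap: 57.7
grip_force: 43.0
```

The middle tin reads about 1.5 N, so it is light. I'll set it back.

Call:
{"method": "step_arm", "body": {"targets": [[[0,0,-6,0,0,0],[0,0,-14,0,0,0],[0,0,-22,0,0,0],[0,0,-30,0,0,0],[0,0,-37,0,0,0],[0,0,-42,0,0,0],[0,0,-45,0,0,0],[0,0,-47,0,0,0],[0,0,-48,0,0,0],[0,0,-49,0,0,0],[0,0,-50,0,0,0],[0,0,-50,0,0,0]]]}}

```text
time: 12.97
tool_pos: [483.2, -18.8, 58.5]
tcp_rot: [180.0, 0.0, 90.2]
ft_force: [-7.1, 0.9, 9.5]
finger_gap: 57.4
grip_force: 44.0
```

Call:
{"method": "step_arm", "body": {"targets": [[[0,0,0,0,0,0],[0,0,0,0,0,0],[0,0,0,0,0,0],[0,0,0,0,0,0],[0,0,0,0,0,0],[0,0,0,0,0,0],[0,0,0,0,0,0],[0,0,0,0,0,0]]], "fingers": -1}}

```text
time: 13.63
tool_pos: [482.9, -18.8, 57.3]
tcp_rot: [-180.0, -0.0, 90.2]
ft_force: [-1.1, 0.3, -1.1]
finger_gap: 85.3
grip_force: 0.0
```

Call:
{"method": "step_arm", "body": {"targets": [[[0,0,12,0,0,0],[0,0,30,0,0,0],[0,0,55,0,0,0],[0,0,80,0,0,0],[0,0,95,0,0,0],[3,-10,100,0,0,0],[14,-40,100,0,0,0],[25,-70,100,0,0,0],[36,-100,100,0,0,0],[47,-130,100,0,0,0],[58,-160,100,0,0,0],[69,-190,100,0,0,0]]]}}

```text
time: 14.63
tool_pos: [551.8, -211.0, 156.7]
tcp_rot: [-180.0, -0.0, 90.2]
ft_force: [-0.1, 0.6, 0.1]
finger_gap: 85.3
grip_force: 0.0
```

Call:
{"method": "step_arm", "body": {"targets": [[[0,-8,0,0,0,0],[0,-8,0,0,0,0],[0,-8,0,0,0,0]]]}}

```text
time: 14.88
tool_pos: [551.2, -217.0, 156.5]
tcp_rot: [-179.9, -0.1, 90.1]
ft_force: [-0.1, 0.2, 0.1]
finger_gap: 85.2
grip_force: 0.0
```

```bash
python3 - <<'E'
from bench import r, vision
import cv2,numpy as np
s=vision.snapshot("side")["img"]
cv2.imwrite("pics/c4.png",cv2.resize(s[120:245,250:400],(720,600)))
q=r.sense();print(q["tool_pos"],q["tcp_rot"])
E
```

```text
[ 551.26955706 -216.20285556  156.63068763] [-1.79926605e+02 -5.93176891e-02  9.01570428e+01]
```

View pics/c4.png

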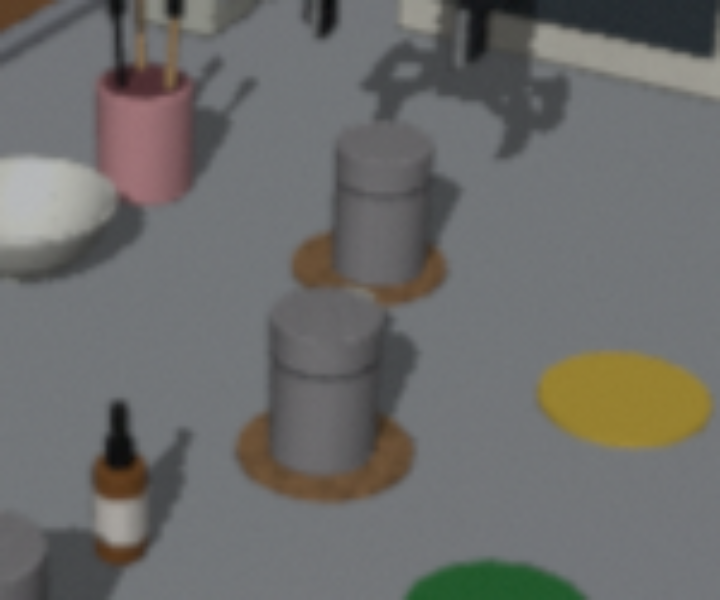

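The middle tin stands upright on its coaster at crop (325,385), and the right tin at (380,205) is waiting under the fingers.

Call:
{"method": "step_arm", "body": {"targets": [[[0,0,-12,0,0,0],[0,0,-27,0,0,0],[0,0,-42,0,0,0],[0,0,-57,0,0,0],[0,0,-72,0,0,0],[0,0,-84,0,0,0],[0,0,-93,0,0,0],[0,0,-99,0,0,0],[0,0,-99,0,0,0],[0,0,-99,0,0,0]]]}}

```text
time: 15.77
tool_pos: [552.0, -216.6, 58.4]
tcp_rot: [-180.0, -0.0, 90.2]
ft_force: [-0.5, 0.4, 0.6]
finger_gap: 85.2
grip_force: 0.0
```

Call:
{"method": "step_arm", "body": {"targets": [[[0,0,0,0,0,0],[0,0,0,0,0,0],[0,0,0,0,0,0],[0,0,0,0,0,0],[0,0,0,0,0,0],[0,0,0,0,0,0],[0,0,0,0,0,0],[0,0,0,0,0,0]]], "fingers": 1}}

```text
time: 16.43
tool_pos: [552.9, -217.3, 59.7]
tcp_rot: [179.9, 0.1, 90.2]
ft_force: [0.2, 0.6, 6.4]
finger_gap: 57.4
grip_force: 43.2
```

Call:
{"method": "step_arm", "body": {"targets": [[[0,0,4,0,0,0],[0,0,10,0,0,0],[0,0,17,0,0,0],[0,0,25,0,0,0],[0,0,33,0,0,0],[0,0,40,0,0,0],[0,0,46,0,0,0],[0,0,50,0,0,0],[0,0,50,0,0,0],[0,0,50,0,0,0],[0,0,50,0,0,0],[0,0,50,0,0,0]]]}}

```text
time: 17.43
tool_pos: [551.6, -216.6, 107.6]
tcp_rot: [-179.9, -0.0, 90.2]
ft_force: [0.9, 0.5, -0.9]
finger_gap: 57.2
grip_force: 42.9
```

Call:
{"method": "step_arm", "body": {"targets": [[[0,0,0,0,0,0],[0,0,0,0,0,0],[0,0,0,0,0,0],[0,0,0,0,0,0]]]}}

```text
time: 17.77
tool_pos: [551.8, -216.8, 108.1]
tcp_rot: [-180.0, -0.0, 90.2]
ft_force: [-0.5, 0.5, -2.0]
finger_gap: 56.9
grip_force: 42.9
```

Call:
{"method": "step_arm", "body": {"targets": [[[0,0,0,0,0,0],[0,0,0,0,0,0]]]}}

```text
time: 17.93
tool_pos: [551.9, -216.8, 108.3]
tcp_rot: [-180.0, 0.0, 90.2]
ft_force: [1.4, -0.1, -2.6]
finger_gap: 57.0
grip_force: 42.9
```

The right tin is also light, at about 1.8 N, so the left tin (5.1 N) is the heaviest. I'll set this one back and return to the left.

Call:
{"method": "step_arm", "body": {"targets": [[[0,0,-6,0,0,0],[0,0,-14,0,0,0],[0,0,-22,0,0,0],[0,0,-30,0,0,0],[0,0,-37,0,0,0],[0,0,-42,0,0,0],[0,0,-45,0,0,0],[0,0,-47,0,0,0],[0,0,-48,0,0,0],[0,0,-49,0,0,0],[0,0,-50,0,0,0],[0,0,-50,0,0,0]]]}}

```text
time: 18.93
tool_pos: [552.2, -216.9, 59.6]
tcp_rot: [180.0, 0.0, 90.2]
ft_force: [-3.9, 2.1, 6.6]
finger_gap: 57.5
grip_force: 43.6
```

Call:
{"method": "step_arm", "body": {"targets": [[[0,0,0,0,0,0],[0,0,0,0,0,0],[0,0,0,0,0,0],[0,0,0,0,0,0],[0,0,0,0,0,0],[0,0,0,0,0,0],[0,0,0,0,0,0],[0,0,0,0,0,0]]], "fingers": -1}}

```text
time: 19.6
tool_pos: [551.9, -216.8, 58.2]
tcp_rot: [-180.0, -0.0, 90.2]
ft_force: [0.5, -0.2, -0.3]
finger_gap: 85.4
grip_force: 0.0
```

Call:
{"method": "step_arm", "body": {"targets": [[[0,0,12,0,0,0],[0,0,30,0,0,0],[0,0,55,0,0,0],[0,0,80,0,0,0],[0,0,100,0,0,0],[-1,10,110,0,0,0],[-4,40,110,0,0,0],[-7,75,110,0,0,0],[-10,110,110,0,0,0],[-13,145,110,0,0,0],[-16,180,110,0,0,0],[-19,215,110,0,0,0]]]}}

```text
time: 20.6
tool_pos: [532.0, 0.4, 168.3]
tcp_rot: [-180.0, -0.0, 90.2]
ft_force: [1.4, -0.3, 0.6]
finger_gap: 85.4
grip_force: 0.0
```

Call:
{"method": "step_arm", "body": {"targets": [[[-3,35,0,0,0,0],[-6,70,0,0,0,0],[-9,105,0,0,0,0],[-12,140,0,0,0,0],[-15,175,0,0,0,0],[-17,205,0,0,0,0],[-19,228,0,0,0,0],[-20,242,0,0,0,0],[-20,247,0,0,0,0],[-20,247,0,0,0,0],[-20,247,0,0,0,0]]]}}

```text
time: 21.52
tool_pos: [512.9, 244.4, 168.1]
tcp_rot: [-180.0, 0.0, 90.2]
ft_force: [0.2, -0.7, -0.3]
finger_gap: 85.4
grip_force: 0.0
```

```bash
python3 - <<'E'
from bench import r, vision
import cv2,numpy as np
s=vision.snapshot("side")["img"]
cv2.imwrite("pics/c5.png",cv2.resize(s[135:285,200:400],(800,600)))
q=r.sense();print(q["tool_pos"],q["tcp_rot"])
E
```

```text
[513.03540247 244.06794781 168.15133332] [-1.79982905e+02  3.72004559e-02  9.01251261e+01]
```

View pics/c5.png

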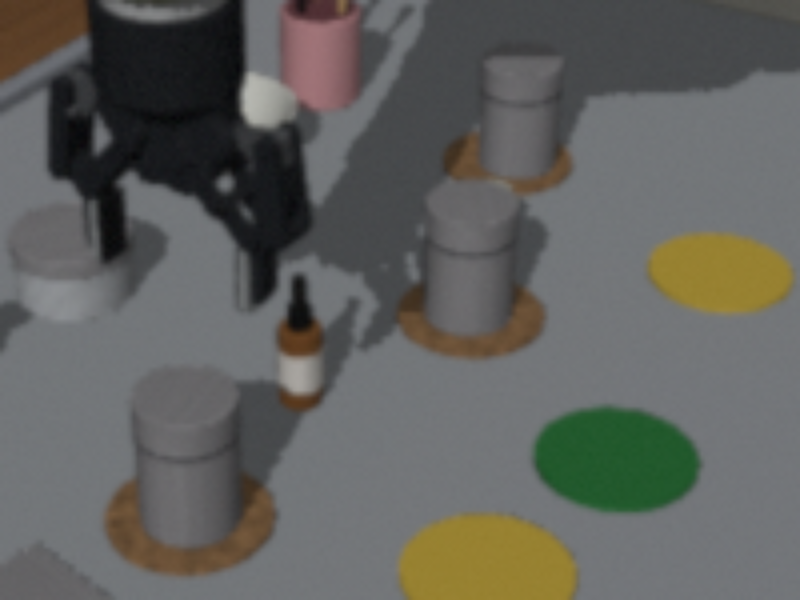

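All three tins stand upright on their coasters at crop (187,460), (472,255) and (520,115). The gripper is over the left one.

Call:
{"method": "step_arm", "body": {"targets": [[[0,1,-12,0,0,0],[0,1,-30,0,0,0],[0,1,-48,0,0,0],[0,1,-66,0,0,0],[0,1,-82,0,0,0],[0,1,-95,0,0,0],[0,1,-104,0,0,0],[0,1,-111,0,0,0],[0,1,-111,0,0,0],[0,1,-111,0,0,0]]]}}

```text
time: 22.4
tool_pos: [513.1, 246.1, 57.3]
tcp_rot: [-180.0, 0.0, 90.2]
ft_force: [0.3, -0.2, -0.0]
finger_gap: 85.5
grip_force: 0.0
```

Call:
{"method": "step_arm", "body": {"targets": [[[0,0,0,0,0,0],[0,0,0,0,0,0],[0,0,0,0,0,0],[0,0,0,0,0,0],[0,0,0,0,0,0],[0,0,0,0,0,0],[0,0,0,0,0,0],[0,0,0,0,0,0]]], "fingers": 1, "newtons": 50}}

```text
time: 23.07
tool_pos: [513.6, 246.6, 58.7]
tcp_rot: [179.9, -0.0, 90.2]
ft_force: [-2.0, 0.1, 6.1]
finger_gap: 57.2
grip_force: 54.3
```

Call:
{"method": "step_arm", "body": {"targets": [[[0,0,4,0,0,0],[0,0,12,0,0,0],[0,0,24,0,0,0],[0,0,40,0,0,0],[0,0,58,0,0,0],[0,0,76,0,0,0],[0,0,94,0,0,0],[0,0,112,0,0,0],[0,0,130,0,0,0],[0,0,147,0,0,0],[0,0,162,0,0,0],[0,0,175,0,0,0]]]}}

```text
time: 24.07
tool_pos: [513.0, 246.3, 234.6]
tcp_rot: [179.9, -0.0, 90.2]
ft_force: [0.1, -0.7, -5.2]
finger_gap: 57.1
grip_force: 54.5
```

Call:
{"method": "step_arm", "body": {"targets": [[[0,0,5,0,0,0],[0,0,8,0,0,0],[0,0,8,0,0,0],[0,0,8,0,0,0],[0,0,8,0,0,0],[0,0,8,0,0,0],[0,0,8,0,0,0],[0,0,8,0,0,0]]]}}

```text
time: 24.73
tool_pos: [512.7, 246.1, 239.7]
tcp_rot: [-179.9, 0.0, 90.2]
ft_force: [0.7, 0.0, -4.7]
finger_gap: 57.0
grip_force: 54.5
```

```bash
python3 - <<'E'
from bench import r, vision
import cv2
for i in range(3):
    s=vision.snapshot("side")["img"]; q=r.sense();print(q["time"],q["tool_pos"],q["ft_force"],q["finger_gap"],q["grip_force"])
cv2.imwrite("pics/c6.png",s)
E
```

```text
24.7833 [512.77508229 246.16267319 239.87743426] [-0.17870351 -0.61109345 -6.08913798] 57.09607851363453 54.49121832847595
24.8333 [512.84223939 246.18508154 240.01696432] [ 0.5851602   0.62141218 -4.49912368] 56.998820596921256 54.49240207672119
24.8833 [512.8815878  246.20141032 240.13858602] [-0.8184681   0.80660867 -4.49834013] 56.994487725093535 54.492162466049194
```

View pics/c6.png

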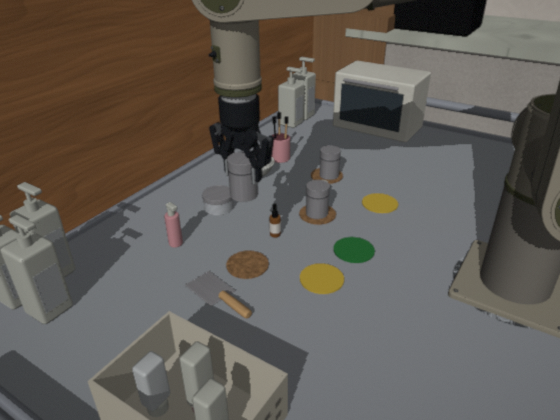

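The heavy tin is held upright at (242,178), its underside about 185 mm up. The left coaster at (247,264) is empty and the other two tins stand on theirs. I'm handing in.

```bash
python3 -c "
from bench import r
print(r.hand_in())"
```

```text
the job is handed in; nothing more can be done
None
```

The left tin is the heaviest (about 5 N, roughly 510 g, against about 1.5 N and 1.8 N for the other two); I handed in holding it upright about 185 mm up, with the other two standing on their coasters, and the interface returned no verdict.

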